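# Hang the tool tote on both hooks

### The job

Push the keeper fork on the hook stand all the way back so that both hook mouths are open, and leave it there. Then take the tool tote by its rod and hang it on the stand, lowering it until both ends of the rod are down in their hooks before you let go, and leave it hanging there. Leave the grease tin, the carton and the gauge standing where they are.

Things in the scene. Friction and masses are not known exactly. Their poses are not given: they have to be found in the camera images.
- stand: Fixed hook stand: base plate 165 x 246 x 8 mm, two grey posts 22 mm square, 181 mm tall, 100 mm either side of the middle, each with a hook of bent 12 mm steel bar reaching forward (stand -x, to the robot). Origin: midway between the posts, on the trolley top; x points back, away from the hooks, y to the left hook, z up. Between the hooks it is free above the base plate.
- seat_left (a point): Where the rod's axis lies when seated in the hook at stand +y: stand x = -0.070, y = +0.100, 145 mm above the trolley top. Axes as the stand. The hook is a trough open at the top with about 45 degree flanks that guide the rod in; mouth about 60 mm wide from front to back; its front tip rises to 163 mm and back shoulder to 159 mm above the trolley top.
- seat_right (a point): The same on the other hook, stand y = -0.100.
- keeper (a joint): Sliding keeper fork, m. Near 0 (starts 0 to 0.006): its two 8 mm rods, axis 169 mm above the trolley top, run through the posts over both hook mouths and block them. Grows as it is pushed back along stand +x, to a stop at 0.065, where the rod tips end 35 mm in front of the posts' middle and the mouths are free. About 2.5 N friction, no spring: stays where left.
- keeper_tab (a point): Middle of the keeper's upright push tab, 203 mm above the trolley top: dark plate 12 mm thick (stand x), 44 mm wide (stand y), from 175 to 221 mm above the trolley top, on the cross bar behind the posts; with the keeper at 0 it is at stand x = +0.045, y = 0. Can be pinched from above across its thickness. Axes as the stand.
- tote: Loose empty tool tote of grey sheet, about 0.45 kg: open tray 80 (x) x 156 (y) x 45 mm, end straps up to 110 mm, steel carrying rod along y above the tray's middle. Stands on the trolley at the start. Origin: centre of its underside; z up, y along the rod. Both ends alike: may hang either way round. Hanging, its underside is 50 mm above the trolley top.
- rod_mid (a point): Middle of the tote's round rod, where to grasp it: 16 mm thick, free between the straps for 148 mm, axis 95 mm above the tote's underside and straight above its centre of mass. Axes as the tote (y along the rod).
- rod_end_a (a point): Point on the rod's axis 100 mm from its middle towards tote +y: middle of the bare stretch that goes in a hook, between the end strap (outer face 78 mm from the rod's middle) and the 24 mm end collar (122 to 128 mm from the rod's middle); 16 mm of play either side of a hook.
- rod_end_b (a point): The same at the other end, towards tote -y.
- grease_mid (a point): Centre (half-way up) of the standing red grease tin, 72 mm across, 75 mm tall; a bystander.
- carton_mid (a point): Centre (half-way up) of the small brown carton, 61 x 76 x 42 mm; a bystander.
- gauge_mid (a point): Centre (half-way up) of the standing stepped steel plug gauge, 48 mm across, 98 mm tall; a bystander.

How it is judged:
On the way, in this order (a step that is already met when the one before it is completed fails the run):
1. the keeper fork is pushed back (joint over 0.050 m) (value of joint keeper above 0.05 m), for 0.2 s.
2. both rod ends are down in their hooks while the fingers still hold the tote (x of rod_end_a in the frame of stand between -0.079 and -0.061 m and z of rod_end_a in the frame of stand between 0.139 and 0.151 m and x of rod_end_b in the frame of stand between -0.079 and -0.061 m and z of rod_end_b in the frame of stand between 0.139 and 0.151 m and y of rod_mid in the frame of stand between -0.022 and 0.022 m and contact force between the fingers and tote above 0.5 N), for 0.2 s.
At the end, for the whole second after the job is handed in: Both rod ends lie in their hooks (within 9 mm front to back and 6 mm in height of the seats), the tote is centred between the hooks within 22 mm and hangs still (under 0.05 m/s), released, and the keeper is still back (over 0.050 m) (x of rod_end_a in the frame of stand between -0.079 and -0.061 m and z of rod_end_a in the frame of stand between 0.139 and 0.151 m and x of rod_end_b in the frame of stand between -0.079 and -0.061 m and z of rod_end_b in the frame of stand between 0.139 and 0.151 m and y of rod_mid in the frame of stand between -0.022 and 0.022 m and value of joint keeper above 0.05 m and linear speed of tote below 0.05 m/s); the robot touches nothing.
It fails at once if the grease tin is shifted or knocked over (centre moved more than 30 mm) (distance of grease_mid from where it was at the start of the episode above 0.03 m).
It fails at once if the carton is shifted or knocked over (centre moved more than 30 mm) (distance of carton_mid from where it was at the start of the episode above 0.03 m).
It fails at once if the gauge is shifted or knocked over (centre moved more than 30 mm) (distance of gauge_mid from where it was at the start of the episode above 0.03 m).
It also fails if it takes over 54 s, if anything falls off the work surface, if the arm or the gripper's body presses on something with over 40 N, if the wrist force passes 120 N, or if a joint passes its speed limit or range.

### The arm

A 7-joint arm with a two-finger parallel gripper is mounted at the origin on a cart in front of the work surface, level with it; the furniture and walls round the work are solid. World frame = base frame: x ahead of the robot, y to its left, z up, the work surface at z = 0. Lengths are in m, angles in rad, forces in N, time in s.
With the tool pointing down it reaches from about 0.4 to 0.85 m from the base axis. Payload 10.4 kg.
Tool frame: the origin (TCP) lies midway between the tips of the shut fingers; the grasp point (between the pads) lies 19 mm behind it (manip.hold_point_z is the distance from the TCP to the grasp point, in m); z points along the fingers, y is the line along which they close (so a half turn about z gives the same grasp; the last joint's range is limited). The gripper opens to 85 mm and grips with 20 to 120 N. Pads are 22 mm wide; open, the fingers measure 114 mm over their backs; the gripper's body (76 mm by 85 mm) begins 54 mm behind the grasp point. The pads swing forward as they close: fully open they stand 13 mm farther back than shut.
Start: joints at [1.198, 0.332, -0.065, 1.46, 0.022, 1.35, -0.088], TCP at [0.214, -0.587, 0.193] pointing down, gripper open.
Joint ranges: [-2.6, 2.6], [-0.5, 2.12], [-1.47, 1.34], [0.16, 2.42], [-1.27, 4.41], [0.06, 2.06], [-2.6, 2.6]. Speed limits (rad/s): [2.22, 2.22, 2.79, 2.79, 3.14, 3.14, 3.14].

### API

Orientations are given as a unit quaternion [x, y, z, w].
In Python, from workcell import manip, eyes, job gives the robot as it stands.
- The arm moves only by the shell command python3 -m crank 'ROWS' [FORCE]. ROWS is JSON, a list that holds one entry, the list of rows, each a list of 7 numbers: the finger opening in cm, from 0 to 8.54, then the shift along the world's x, y, z in cm, then the turn, a rotation vector about the world's x, y, z in degrees. In form: [[[hand, x, y, z, ax, ay, az], ...]]. A call has 1 to 20 rows; each row shifts and turns the commanded pose from where the row before left it; what a row does not reach is not made up. A row lasts 1/8 s, in which the tool goes at most 62.5 mm and 10.7 degrees, less where a joint would pass 70% of its speed; a pose out of reach is approached as far as the arm can. A call with a gripper value outside its range is refused whole. The fingers move at their own pace and stop on an object; FORCE is the grip in N (left out, the last holds). Time passes only in rows, so rows that do not move let the fingers close. It gives the time, the measured TCP pose, the force, the opening and the grip force at its end, in the units of the state.
- manip.get_obs(): the state, without advancing time (a new reading comes with each control period).
- eyes.camera(name): name is "scene" or "side" or "wrist"; returns (picture, depth): 420x560x3 uint8, red, green, blue; 420x560 float32, m along the optical axis (not along the pixel's ray), 0 where there is no reading.
- eyes.camera_params(name): a dict with "fx", "fy", "cx", "cy" (pixels), "world_from_camera" (4x4, takes a point from camera to world coordinates); the wrist camera has in their place "hand_eye" (4x4, takes a point from camera to tool coordinates, whose origin is the TCP and whose axes are the flange's). Camera axes: x right, y down, z forward; pixel columns grow to the right and rows downward; lengths in m; the calibration is good to about 2 mm. A picture is of the moment at which its call begins: read the wrist's pose just before it. camera_params takes no time and is no camera call.
- job.hand_in(): hands the job in; it is judged then, once.
The state is a dict: "clock": time; "joint_pos": joint angles; "joint_velocities": joint speeds; "tau": joint torques, N m; "position": TCP position; "ee_rot": TCP orientation; "ft_force": force on the tool from outside, world axes, zero at the start; "torque": the same for the moment, N m; "grip_width": opening from 0.0 (shut) to 1.0 (fully open); "grasp_force": force on a finger pad.
Only numpy, scipy, OpenCV 4.12 (cv2) and the standard library are available. Lean on these libraries where they do the work, as an engineer would, in place of code of your own. Each camera call takes 0.05 s, during which the arm holds its last target. There are 200 camera calls.

## Working session

There is one attempt and no reset: what is moved stays moved. The work goes in short steps, Python scripts to look and compute and a shell command to move; the robot and the scene stay as the last step left them, time stands still between calls to the robot, and variables do not carry over. Pictures are saved under pics/ and viewed, at most 10 in all, crops included, and the job is handed in when it is done.

```bash
mkdir -p pics; ls; python3 - <<'E'
from workcell import manip, eyes
import cv2, numpy as np
o=manip.get_obs(); print({k:np.round(v,3).tolist() for k,v in o.items()}, manip.hold_point_z)
for n in("scene","side"):
    p,d=eyes.camera(n); cv2.imwrite(f"pics/{n}0.png",p[:,:,::-1]); np.savez(f"pics/{n}0.npz",p=p,d=d)
    print(n,{k:np.round(v,3).tolist() for k,v in eyes.camera_params(n).items()})
print({k:np.round(v,3).tolist() for k,v in eyes.camera_params("wrist").items()})
E
```

```text
pics
{'clock': 0.0, 'joint_pos': [1.198, 0.333, -0.065, 1.461, 0.022, 1.35, -0.088], 'joint_velocities': [0.0, 0.0, -0.002, -0.001, 0.0, 0.0, -0.0], 'tau': [0.001, -62.543, 0.05, -39.161, 0.016, 0.01, -0.0], 'position': [0.214, -0.587, 0.192], 'ee_rot': [0.985, 0.174, -0.0, -0.001], 'ft_force': [0.35, 0.222, 0.061], 'torque': [0.03, -0.053, -0.047], 'grasp_force': 0.0, 'grip_width': 0.999} 0.0187
scene {'fx': 436.055, 'fy': 436.055, 'cx': 283.014, 'cy': 206.912, 'world_from_camera': [[-0.636, -0.375, 0.674, -0.455], [-0.772, 0.31, -0.555, 0.838], [-0.001, -0.873, -0.487, 0.846], [0.0, 0.0, 0.0, 1.0]]}
side {'fx': 474.268, 'fy': 474.268, 'cx': 280.026, 'cy': 210.553, 'world_from_camera': [[-0.854, -0.226, 0.468, -0.17], [-0.52, 0.338, -0.785, 1.153], [0.019, -0.913, -0.406, 0.749], [0.0, 0.0, 0.0, 1.0]]}
{'fx': 364.891, 'fy': 364.891, 'cx': 279.203, 'cy': 212.745, 'hand_eye': [[0.0, -0.95, -0.311, 0.08], [1.0, 0.0, -0.0, -0.0], [0.0, -0.311, 0.95, -0.181], [0.0, 0.0, 0.0, 1.0]]}
```

View pics/scene0.png

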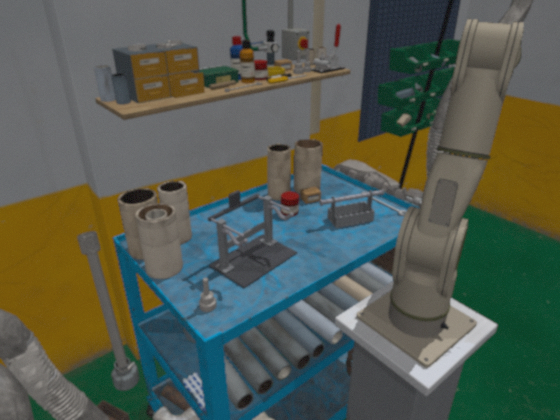

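View pics/side0.png

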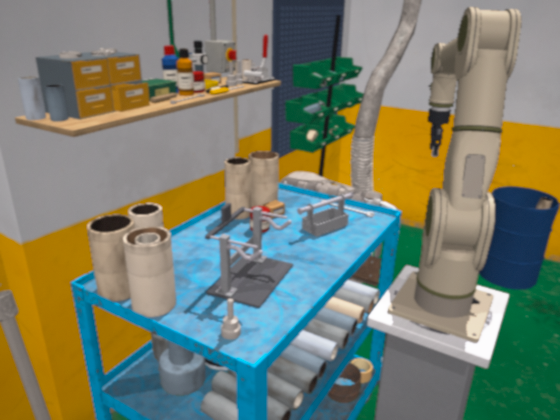

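The scene camera shows the stand around (250,240), the tote at (350,212), the tin at (290,204), the carton at (311,195) and the gauge at (208,298). In the side camera the stand is near (250,250), the tote at (325,220) and the gauge at (231,320). I'll zoom both in one picture.

```bash
python3 - <<'E'
import cv2, numpy as np
a=cv2.imread("pics/scene0.png")[180:280,195:415]; b=cv2.imread("pics/side0.png")[185:305,195:390]
f=lambda i,s:cv2.resize(i,None,fx=s,fy=s,interpolation=cv2.INTER_CUBIC)
A=f(a,2.7)[:270];B=f(b,2.7)
c=np.zeros((600,600,3),np.uint8); c[:A.shape[0],:A.shape[1]]=A; c[272:272+B.shape[0],:B.shape[1]]=B
cv2.imwrite("pics/zoom.png",c)
E
```

```text
(no output)
```

View pics/zoom.png

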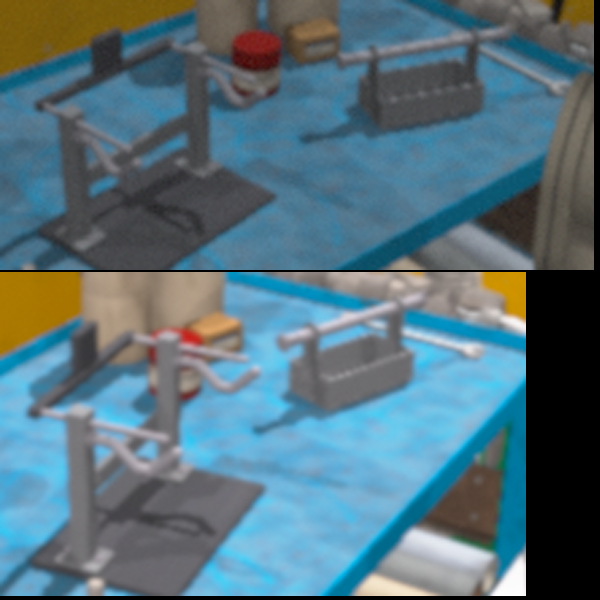

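```bash
cat > h.py <<'E'
import numpy as np, cv2
from workcell import manip, eyes
from scipy.spatial.transform import Rotation as R
def T(name,o=None):
    c=eyes.camera_params(name)
    if name!="wrist": return c,np.array(c["world_from_camera"])
    M=np.eye(4); M[:3,:3]=R.from_quat(o["ee_rot"]).as_matrix(); M[:3,3]=o["position"]
    return c,M@np.array(c["hand_eye"])
def cloud(name,d,o=None):
    c,M=T(name,o); v,u=np.indices(d.shape)
    P=np.stack([(u-c["cx"])/c["fx"]*d,(v-c["cy"])/c["fy"]*d,d],-1)
    return P@M[:3,:3].T+M[:3,3]
def ray(name,u,v,z,o=None):
    c,M=T(name,o); r=M[:3,:3]@[(u-c["cx"])/c["fx"],(v-c["cy"])/c["fy"],1]
    return M[:3,3]+r*(z-M[2,3])/r[2]
E
python3 - <<'E'
from h import *
for n in("scene","side"):
    z=np.load(f"pics/{n}0.npz"); p,d=z["p"],z["d"]; P=cloud(n,d)
    hsv=cv2.cvtColor(p,cv2.COLOR_RGB2HSV)
    ok=(d>0)&(P[...,0]>.2)&(P[...,0]<1.1)&(abs(P[...,1])<.6)
    tab=ok&(abs(P[...,2])<.01); print(n,"table z",np.median(P[tab][:,2]))
    m=ok&(P[...,2]>.012)&(P[...,2]<.3)
    k,l,s,c=cv2.connectedComponentsWithStats(m.astype(np.uint8))
    for i in range(1,k):
        if s[i,4]>30:
            q=P[l==i]; print(s[i],np.round(np.percentile(q,[3,50,97],axis=0),3).tolist(),np.median(hsv[l==i],axis=0))
E
```

```text
scene table z 0.0012283625696444256
[  113   139   310   205 13453] [[0.42, -0.562, 0.014], [0.656, 0.178, 0.099], [0.839, 0.479, 0.205]] [ 18.  39. 105.]
[371 236  27  16  46] [[0.278, -0.279, 0.013], [0.281, -0.214, 0.015], [0.286, -0.152, 0.018]] [ 99. 177. 143.]
[233 251 137  77 268] [[0.278, -0.115, 0.012], [0.281, 0.166, 0.015], [0.285, 0.389, 0.018]] [ 99. 191. 142.]
[199 277  18  33 326] [[0.385, 0.387, 0.013], [0.399, 0.408, 0.041], [0.415, 0.425, 0.098]] [ 18.   14.  109.5]
side table z 0.0009212319632367905
[432 140   4  17  35] [[0.2, -0.548, 0.245], [0.206, -0.539, 0.272], [0.213, -0.514, 0.299]] [113.  21.  72.]
[   71   151   331   219 16867] [[0.306, -0.556, 0.014], [0.662, 0.286, 0.104], [0.838, 0.487, 0.205]] [ 15.  59. 162.]
[221 298  20  38 421] [[0.387, 0.393, 0.014], [0.403, 0.411, 0.041], [0.423, 0.427, 0.098]] [ 11.  24. 157.]
```

The zoom gives these positions. The tote rod ends are at about (323,202) and (386,192) in scene, and (302,210) and (352,194) in side. The post tops are at about (223,223) and (265,197) in scene, and (225,237) and (258,209) in side. The dark tab is at about (234,200) in scene and (227,211) in side. Next I triangulate these.

```bash
python3 - <<'E'
from h import *
def tri(a,b):
    A=[];B=[]
    for n,(u,v) in(("scene",a),("side",b)):
        c,M=T(n); r=M[:3,:3]@[(u-c["cx"])/c["fx"],(v-c["cy"])/c["fy"],1]; r/=np.linalg.norm(r)
        Q=np.eye(3)-np.outer(r,r); A.append(Q);B.append(Q@M[:3,3])
    return np.linalg.lstsq(np.vstack(A),np.hstack(B),rcond=None)[0]
S=lambda x,y:(x/2.7+195,y/2.7+180); D=lambda x,y:(x/2.7+195,(y-272)/2.7+185)
Z={n:np.load(f"pics/{n}0.npz")["d"] for n in("scene","side")}; C={n:cloud(n,Z[n]) for n in Z}
for nm,a,b in(("rodL",(345,60),(290,340)),("rodR",(515,32),(425,297)),("postL",(75,115),(80,412)),("postR",(190,47),(170,338)),("tab",(106,53),(86,342))):
    a=S(*a);b=D(*b); g=lambda n,p:np.round(np.nanmedian(C[n][int(p[1])-1:int(p[1])+2,int(p[0])-1:int(p[0])+2].reshape(-1,3),0),3)
    print(nm,np.round(tri(a,b),3),g("scene",a),g("side",b))
# heights bands from clouds
P=np.vstack([C[n].reshape(-1,3)[Z[n].ravel()>0] for n in C])
def st(nm,x0,x1,y0,y1,z0,z1):
    q=P[(P>[x0,y0,z0]).all(1)&(P<[x1,y1,z1]).all(1)]; print(nm,len(q),np.round(np.percentile(q,[2,50,98],axis=0),3).tolist())
    return q
q=st("rod",.3,.8,-.4,.05,.080,.115)
if len(q)>20:
    w,V=np.linalg.eigh(np.cov(q[:,:2].T)); print(V[:,1],np.degrees(np.arctan2(V[1,1],V[0,1])))
q=st("standtop",.4,.8,.1,.45,.174,.19)
st("tab",.4,.9,.1,.45,.195,.23)
# bystanders
for n in C:
    p=np.load(f"pics/{n}0.npz")["p"]; h=cv2.cvtColor(p,cv2.COLOR_RGB2HSV); X=C[n]
    ok=(Z[n]>0)&(X[...,2]>.01)&(X[...,2]<.12)&(X[...,0]<.9)
    r=ok&((h[...,0]<6)|(h[...,0]>172))&(h[...,1]>150); print(n,"tin",r.sum(),np.round(np.percentile(X[r],[5,50,95],axis=0),3).tolist())
    r=ok&(h[...,0]>8)&(h[...,0]<20)&(h[...,1]>100)&(X[...,1]<.05)&(X[...,1]>-.2); print(n,"carton",r.sum(),np.round(np.percentile(X[r],[5,50,95],axis=0),3).tolist() if r.sum() else 0)
E
```

```text
rodL [ 0.517 -0.146  0.099] [ 0.52  -0.142  0.099] [ 0.518 -0.14   0.102]
rodR [ 0.45  -0.418  0.08 ] [ 0.54  -0.538  0.012] [ 0.436 -0.377  0.1  ]
postL [0.53  0.264 0.168] [0.508 0.278 0.182] [0.52  0.279 0.181]
postR [0.538 0.094 0.188] [0.554 0.084 0.181] [0.547 0.085 0.181]
tab [0.578 0.188 0.202] [0.576 0.189 0.201] [0.576 0.196 0.212]
rod 1384 [[0.437, -0.374, 0.081], [0.724, -0.253, 0.099], [0.796, -0.133, 0.114]]
[-0.97661729 -0.21498525] -167.58533785300867
standtop 1448 [[0.506, 0.123, 0.174], [0.66, 0.341, 0.181], [0.794, 0.447, 0.19]]
tab 1939 [[0.576, 0.172, 0.195], [0.728, 0.38, 0.202], [0.837, 0.447, 0.22]]
scene tin 198 [[0.636, -0.14, 0.052], [0.655, -0.108, 0.073], [0.688, -0.088, 0.078]]
scene carton 0 0
side tin 29 [[0.641, -0.149, 0.072], [0.66, -0.134, 0.074], [0.681, -0.12, 0.077]]
side carton 3 [[0.641, -0.147, 0.068], [0.643, -0.141, 0.073], [0.651, -0.138, 0.074]]
```

```bash
python3 -m crank '[[[8.5,3.3,4.1,1.5,0,0,6.4],[8.5,3.3,4.1,1.5,0,0,6.4],[8.5,3.3,4.1,1.5,0,0,6.4],[8.5,3.3,4.1,1.5,0,0,6.4],[8.5,3.3,4.1,1.5,0,0,6.4],[8.5,3.3,4.1,1.5,0,0,6.4],[8.5,3.3,4.1,1.5,0,0,6.4],[8.5,3.3,4.1,1.5,0,0,6.4],[8.5,0,0,0,0,0,0],[8.5,0,0,0,0,0,0]]]'
python3 - <<'E'
from h import *
o=manip.get_obs(); p,d=eyes.camera("wrist"); cv2.imwrite("pics/w1.png",p[:,:,::-1]); 
import pickle; pickle.dump((o,p,d),open("pics/w1.pkl","wb"))
P=cloud("wrist",d,o); m=(d>0)&(P[...,2]>.085)&(P[...,2]<.108)&(P[...,0]<.6)
q=P[m]; print(np.round(np.percentile(q,[2,50,98],axis=0),3).tolist())
E
```

```text
clock: 1.35
position: [0.4777, -0.2597, 0.3122]
ee_rot: [0.813, 0.582, -0.0, -0.0]
ft_force: [0.4, -1.1, -0.3]
grip_width: 0.994
grasp_force: 0.0
[[0.438, -0.377, 0.095], [0.489, -0.245, 0.101], [0.529, -0.143, 0.106]]
```

View pics/w1.png

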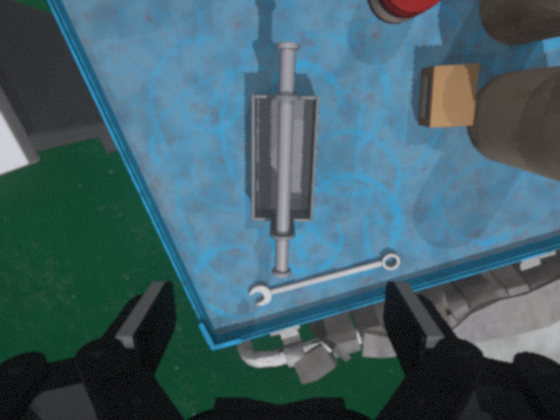

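The wrist picture shows the rod running from its collar at (288,45) to its collar at (282,272), with nothing near it. The tin and carton are well off to the right. I'll compute the rod line and then go to the stand.

```bash
python3 - <<'E'
from h import *
import pickle; o,p,d=pickle.load(open("pics/w1.pkl","rb"))
a,b=[ray("wrist",u,v,.097,o) for u,v in((288.3,45),(281.8,272))]
print(a,b,(a+b)/2,np.linalg.norm(a-b),np.degrees(np.arctan2(*(a-b)[1::-1])))
P=cloud("wrist",d,o); m=(d>0)&(P[...,2]>.09)&(P[...,2]<.112)&(P[...,0]<.6); q=P[m][:,:2]
w,V=np.linalg.eigh(np.cov(q.T)); t=(q-q.mean(0))@V[:,1]; print("depth mid",q.mean(0)+V[:,1]*(t.max()+t.min())/2,np.ptp(t),np.degrees(np.arctan2(V[1,1],V[0,1])),"top z",np.percentile(P[m][:,2],95))
E
python3 -m crank '[[[0,0.4,4.6,0,0,0,3.3],[0,0.4,4.6,0,0,0,3.3],[0,0.4,4.6,0,0,0,3.3],[0,0.4,4.6,0,0,0,3.3],[0,0.4,4.6,0,0,0,3.3],[0,0.4,4.6,0,0,0,3.3],[0,0.4,4.6,0,0,0,3.3],[0,0.4,4.6,0,0,0,3.3],[0,0.4,4.6,0,0,0,3.3],[0,0,0,0,0,0,0],[0,0,0,0,0,0,0]]]'
python3 - <<'E'
from h import *
o=manip.get_obs(); p,d=eyes.camera("wrist"); cv2.imwrite("pics/w2.png",p[:,:,::-1]); 
import pickle; pickle.dump((o,p,d),open("pics/w2.pkl","wb"))
E
```

```text
[ 0.52685958 -0.14350005  0.097     ] [ 0.44056515 -0.37861481  0.097     ] [ 0.48371236 -0.26105743  0.097     ] 0.25045094694981934 69.84529069384114
depth mid [ 0.48303892 -0.26066091] 0.25605173649361374 69.83079383556009 top z 0.1058983710035604
clock: 2.78
position: [0.5145, 0.1531, 0.3122]
ee_rot: [0.638, 0.77, -0.0, -0.0]
ft_force: [0.3, -0.7, 0.0]
grip_width: -0.005
grasp_force: 0.0
```

View pics/w2.png

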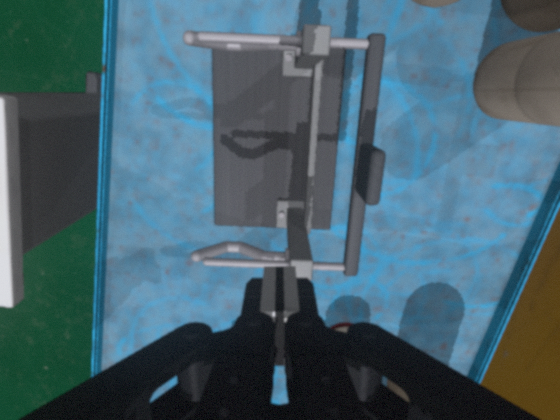

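The stand is seen from above. The far post top is at about (316,40), the near post top at (298,265), the dark tab at (372,176) and the keeper's cross bar runs along x≈365. The keeper rods lie over the hooks. Next I fit the stand's pose.

```bash
python3 - <<'E'
from h import *
import pickle; o,p,d=pickle.load(open("pics/w2.pkl","rb"))
P=cloud("wrist",d,o)
m=((d>0)&(P[...,2]>.174)&(P[...,2]<.19)).astype(np.uint8)
m[300:]=0
k,l,s,c=cv2.connectedComponentsWithStats(m)
for i in range(1,k):
    if s[i,4]>60: print(s[i],np.round(c[i]),np.round(np.percentile(P[l==i],[3,50,97],axis=0),4).tolist())
print("tab")
m=(d>0)&(P[...,2]>.205)&(P[...,2]<.235); m[300:]=0; m[:,:330]=0
print(m.sum(),np.round(np.percentile(P[m],[3,50,97],axis=0),4).tolist())
g=(d>0)&(abs(P[...,2]-.008)<.005)&(cv2.cvtColor(p,cv2.COLOR_RGB2HSV)[...,1]<70); g[:,:200]=0;g[:30]=0;g[240:]=0;g[:,360:]=0
r=cv2.minAreaRect(P[g][:,:2].astype(np.float32)*1000); print("plate",r)
E
```

```text
[302  24  30  32 868] [316.  40.] [[0.5102, 0.2659, 0.1781], [0.5206, 0.2764, 0.1804], [0.531, 0.2868, 0.1819]]
[ 345   34   41  242 2051] [365. 146.] [[0.5662, 0.0878, 0.174], [0.5784, 0.2148, 0.1748], [0.6002, 0.2861, 0.1857]]
[290 256  24  24 405] [303. 266.] [[0.5391, 0.0721, 0.1753], [0.5512, 0.0836, 0.1803], [0.5602, 0.0905, 0.1817]]
tab
1046 [[0.576, 0.166, 0.2068], [0.5815, 0.1866, 0.2195], [0.5895, 0.2057, 0.2214]]
plate ((506.4488525390625, 169.61669921875), (164.50718688964844, 236.6875762939453), 8.373370170593262)
```

```bash
python3 -m crank '[[[0,0.2,0.77,-4,0,0,-0.7],[0,0.2,0.77,-4,0,0,-0.7],[0,0.2,0.77,-4,0,0,-0.7],[0,0,0,0,0,0,0],[0,1.19,0.18,0,0,0,0],[0,1.19,0.18,0,0,0,0],[0,1.19,0.18,0,0,0,0],[0,1.19,0.18,0,0,0,0],[0,1.19,0.18,0,0,0,0],[0,1.19,0.18,0,0,0,0],[0,1.19,0.18,0,0,0,0],[0,0,0,0,0,0,0]]]'
```

```text
clock: 4.32
position: [0.6041, 0.1907, 0.1924]
ee_rot: [0.651, 0.759, 0.0, -0.0]
ft_force: [-0.6, -0.5, 0.3]
grip_width: -0.002
grasp_force: 0.0
```

```bash
python3 -m crank '[[[0,0.8,0.12,0,0,0,0],[0,0.8,0.12,0,0,0,0],[0,0.4,0.06,0,0,0,0]]]'
```

```text
clock: 4.7
position: [0.624, 0.1935, 0.1927]
ee_rot: [0.651, 0.759, 0.0, -0.0]
ft_force: [-0.1, 0.4, -0.9]
grip_width: 0.002
grasp_force: 0.0
```

```bash
python3 - <<'E'
from h import *
for n in("scene","side"):
    p,d=eyes.camera(n); P=cloud(n,d); h=cv2.cvtColor(p,cv2.COLOR_RGB2HSV)
    q=P[(d>0)&(P[...,0]>.45)&(P[...,0]<.75)&(P[...,1]<.33)&(P[...,1]>.05)&(P[...,2]>.155)&(P[...,2]<.24)]
    x=(q[:,:2]-[.5356,.178])@[[.9888,-.1495],[.1495,.9888]]
    for lo,hi in((-.095,-.03),(.03,.09)):
        s=(x[:,1]>lo)&(x[:,1]<hi)&(q[:,2]<.178)&(q[:,2]>.163)&(x[:,0]>.02); print(n,lo,s.sum(),np.round(np.percentile(x[s,0],[5,50,95]),3) if s.sum()>5 else 0)
print(manip.get_obs()["ft_force"])
E
```

```text
scene -0.095 67 [0.038 0.042 0.05 ]
scene 0.03 111 [0.039 0.045 0.219]
side -0.095 71 [0.041 0.044 0.053]
side 0.03 102 [0.042 0.047 0.22 ]
[ 0.44820609 -0.00262707  0.56620914]
```

```bash
python3 - <<'E'
from h import *
p,d=eyes.camera("side"); q,_=eyes.camera("scene")
f=lambda i,s:cv2.resize(i,None,fx=s,fy=s,interpolation=cv2.INTER_CUBIC)[:,:,::-1]
A=f(p[150:300,190:350],2.5);B=f(q[130:280,190:350],2.5)
cv2.imwrite("pics/chk.png",np.hstack([A,B]))
E
```

```text
(no output)
```

View pics/chk.png

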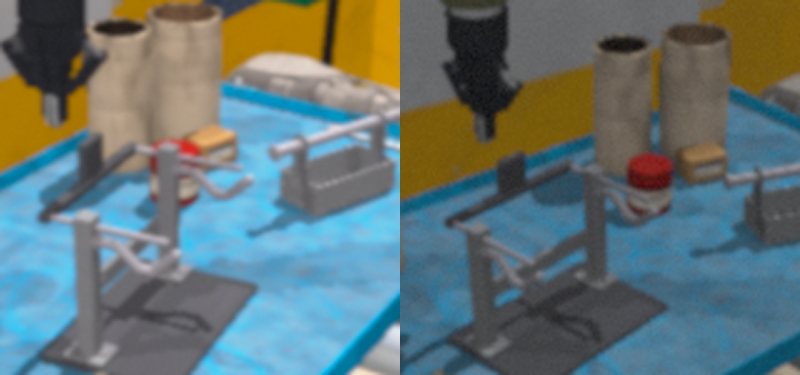

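The picture shows the shut fingertip well above and behind the tab, at (55,120) on the left and (485,135) on the right. The keeper hasn't moved. The reported TCP z of 0.193 disagrees with that, so I'll measure the fingertip with the cameras.

```bash
python3 - <<'E'
from h import *
o=manip.get_obs(); print({k:np.round(v,3).tolist() for k,v in o.items()})
for n,b in(("side",(205,185,218,200)),("scene",(218,170,230,186))):
    p,d=eyes.camera(n); P=cloud(n,d); u0,v0,u1,v1=b
    q=P[v0:v1,u0:u1][::3,::3]; print(n); print(np.round(q.reshape(-1,3),3).tolist())
p,d=eyes.camera("wrist"); P=cloud("wrist",d,o); m=(d>0)
m[300:]=0
t=(P[...,2]>-.3)&m; h=cv2.cvtColor(p,cv2.COLOR_RGB2HSV)
b=m&(h[...,0]>95)&(h[...,0]<110)&(h[...,1]>120); print("wrist table z",b.sum(),np.percentile(P[b][:,2],[5,50,95]))
E
```

```text
{'clock': 4.9, 'joint_pos': [0.154, 0.495, -0.75, 1.348, 0.334, 1.426, -0.429], 'joint_velocities': [0.002, -0.006, -0.0, 0.003, -0.001, 0.001, 0.001], 'tau': [0.046, -64.598, -11.597, -37.707, 0.053, -0.003, 0.001], 'position': [0.623, 0.194, 0.193], 'ee_rot': [0.65, 0.76, 0.0, -0.0], 'ft_force': [-0.551, -0.178, -0.263], 'torque': [0.044, 0.044, 0.001], 'grasp_force': 0.0, 'grip_width': 0.003}
side
[[0.642, 0.203, 0.274], [0.623, 0.212, 0.281], [0.619, 0.204, 0.28], [0.608, 0.205, 0.283], [0.6, 0.201, 0.283], [1.243, -0.5, -0.093], [0.632, 0.202, 0.267], [0.622, 0.202, 0.269], [0.611, 0.202, 0.272], [0.611, 0.189, 0.268], [1.249, -0.505, -0.111], [0.637, 0.197, 0.256], [0.62, 0.204, 0.262], [0.615, 0.198, 0.261], [0.612, 0.188, 0.258], [1.253, -0.509, -0.129], [0.63, 0.206, 0.251], [0.62, 0.205, 0.253], [0.617, 0.195, 0.251], [0.611, 0.19, 0.25], [1.249, -0.504, -0.143], [0.633, 0.203, 0.241], [0.623, 0.202, 0.243], [0.615, 0.199, 0.243], [0.616, 0.185, 0.238]]
scene
[[0.63, 0.207, 0.287], [0.616, 0.205, 0.291], [0.608, 0.199, 0.292], [0.592, 0.197, 0.297], [0.63, 0.208, 0.277], [0.621, 0.202, 0.278], [0.606, 0.201, 0.284], [0.595, 0.197, 0.286], [1.252, -0.152, -0.065], [0.622, 0.203, 0.268], [0.61, 0.199, 0.271], [0.609, 0.189, 0.268], [1.25, -0.15, -0.08], [0.629, 0.199, 0.254], [0.611, 0.199, 0.26], [0.606, 0.191, 0.26], [1.252, -0.15, -0.097], [0.62, 0.206, 0.249], [0.615, 0.198, 0.248], [0.61, 0.19, 0.248], [1.249, -0.147, -0.112], [0.626, 0.203, 0.235], [0.617, 0.197, 0.237], [0.619, 0.185, 0.232]]
wrist table z 37098 [-0.00208844 -0.00076735  0.01033742]
```

```bash
python3 - <<'E'
from h import *
import pickle
o,p,d=pickle.load(open("pics/w2.pkl","rb"))
he=np.array(eyes.camera_params("wrist")["hand_eye"])
c=eyes.camera_params("wrist")
for v in range(255,330,5):
    u=281; z=d[v,u]; q=he@[(u-c["cx"])/c["fx"]*z,(v-c["cy"])/c["fy"]*z,z,1]; print(v,round(float(z),3),np.round(q[:3],3),p[v,u])
o2=manip.get_obs()
for n in("side","scene"):
    cc,M=T(n); q=np.linalg.inv(M)@[*o2["position"],1]; print(n,"tcp px",q[0]/q[2]*cc["fx"]+cc["cx"],q[1]/q[2]*cc["fy"]+cc["cy"])
E
```

```text
255 0.367 [-0.074  0.002  0.155] [102 101 107]
260 0.357 [-0.075  0.002  0.144] [125 124 129]
265 0.355 [-0.078  0.002  0.141] [150 150 157]
270 0.149 [ 0.012  0.001 -0.046] [27 34 38]
275 0.145 [ 0.011  0.001 -0.05 ] [30 33 39]
280 0.141 [ 0.012  0.001 -0.055] [31 34 38]
285 0.137 [ 0.012  0.001 -0.059] [24 26 32]
290 0.134 [ 0.012  0.001 -0.062] [30 34 39]
295 0.132 [ 0.011  0.001 -0.065] [28 30 36]
300 0.127 [ 0.012  0.001 -0.07 ] [26 28 31]
305 0.126 [ 0.011  0.001 -0.071] [27 32 35]
310 0.122 [ 0.011  0.001 -0.075] [26 32 32]
315 0.123 [ 0.009  0.001 -0.075] [52 53 55]
320 0.123 [ 0.007  0.001 -0.075] [48 50 51]
325 0.123 [ 0.006  0.001 -0.075] [48 52 53]
side tcp px 213.4198091173949 212.1574254281537
scene tcp px 224.7859466700312 196.29626132535304
```

All three cameras agree: the real fingertips sit about 42 mm behind (above) the reported TCP. That explains why the push passed over the tab. I'll allow for the offset and repeat the push 42 mm lower.

```bash
python3 -m crank '[[[0,-2.07,-0.36,0,0,0,0],[0,-2.07,-0.36,0,0,0,0],[0,-2.07,-0.36,0,0,0,0],[0,-2.07,-0.36,0,0,0,0],[0,-2.07,-0.36,0,0,0,0],[0,0,0,-2.1,0,0,0],[0,0,0,-2.1,0,0,0],[0,0,0,0,0,0,0],[0,1.19,0.18,0,0,0,0],[0,1.19,0.18,0,0,0,0],[0,1.19,0.18,0,0,0,0],[0,1.19,0.18,0,0,0,0],[0,1.19,0.18,0,0,0,0]]]'
```

```text
clock: 6.68
position: [0.5801, 0.1846, 0.1507]
ee_rot: [0.651, 0.76, -0.0, -0.0]
ft_force: [-3.5, -1.2, 2.8]
grip_width: 0.001
grasp_force: 1.7
```

```bash
python3 -m crank '[[[0,1.0,0.15,0,0,0,0],[0,1.0,0.15,0,0,0,0]]]'
```

```text
clock: 6.92
position: [0.6001, 0.1876, 0.1507]
ee_rot: [0.65, 0.76, -0.0, -0.0]
ft_force: [-3.1, -1.8, 2.0]
grip_width: -0.003
grasp_force: 1.6
```

Contact is at about 3 N and the tab is moving. I'll push on to the stop.

```bash
python3 -m crank '[[[0,1.0,0.15,0,0,0,0],[0,1.0,0.15,0,0,0,0],[0,0.5,0.08,0,0,0,0],[0,0,0,0,0,0,0]]]'
python3 - <<'E'
from h import *
for n in("scene","side"):
    p,d=eyes.camera(n); P=cloud(n,d)
    q=P[(d>0)&(P[...,0]>.45)&(P[...,0]<.75)&(P[...,1]<.33)&(P[...,1]>.05)&(P[...,2]>.155)&(P[...,2]<.24)]
    x=(q[:,:2]-[.5356,.178])@[[.9888,-.1495],[.1495,.9888]]
    for lo,hi in((-.095,-.03),(.03,.09)):
        s=(x[:,1]>lo)&(x[:,1]<hi)&(q[:,2]<.178)&(q[:,2]>.163)&(x[:,0]>.02)&(x[:,0]<.15); print(n,lo,s.sum(),np.round(np.percentile(x[s,0],[5,50,95]),3) if s.sum()>5 else 0)
E
```

```text
clock: 7.42
position: [0.6239, 0.1912, 0.1505]
ee_rot: [0.65, 0.76, -0.001, -0.001]
ft_force: [-6.6, -2.8, 3.8]
grip_width: -0.003
grasp_force: 3.4
scene -0.095 66 [0.098 0.102 0.112]
scene 0.03 75 [0.1   0.104 0.114]
side -0.095 54 [0.068 0.103 0.112]
side 0.03 82 [0.101 0.105 0.114]
```

```bash
python3 -m crank '[[[0,0.5,0.08,0,0,0,0],[0,0,0,0,0,0,0]]]'
```

```text
clock: 7.78
position: [0.6237, 0.191, 0.1505]
ee_rot: [0.65, 0.76, -0.006, -0.003]
ft_force: [-36.2, -12.0, 17.7]
grip_width: -0.004
grasp_force: 18.9
```

```bash
python3 -m crank '[[[0,-2.2,-0.33,0,0,0,0],[0,-2.2,-0.33,0,0,0,0],[0,-2.2,-0.33,0,0,0,0],[0,-2.2,-0.33,1,0,0,0],[0,0,0,4,0,0,0],[0,0,0,4,0,0,0],[8.5,-0.72,-5.5,0,0,0,-3.6],[8.5,-0.72,-5.5,0,0,0,-3.6],[8.5,-0.72,-5.5,0,0,0,-3.6],[8.5,-0.72,-5.5,0,0,0,-3.6],[8.5,-0.72,-5.5,0,0,0,-3.6],[8.5,-0.72,-5.5,0,0,0,-3.6],[8.5,-0.72,-5.5,0,0,0,-3.6],[8.5,-0.72,-5.5,0,0,0,-3.6],[8.5,0,0,0,0,0,0],[8.5,0,0,0,0,0,0]]]'
python3 - <<'E'
from h import *
o=manip.get_obs(); p,d=eyes.camera("wrist"); P=cloud("wrist",d,o); m=(d>0)&(P[...,2]>.09)&(P[...,2]<.112)&(P[...,0]<.6)&(P[...,0]>.4); m[300:]=0; q=P[m][:,:2]
w,V=np.linalg.eigh(np.cov(q.T)); v=V[:,1]*np.sign(V[1,1]); t=(q-q.mean(0))@v; print("mid",q.mean(0)+v*(t.max()+t.min())/2,np.ptp(t),np.degrees(np.arctan2(v[1],v[0])),np.percentile(P[m][:,2],[50,90]))
p_,e=o["position"],R.from_quat(o["ee_rot"]).as_matrix(); print(np.round(e,3), p_)
for n in("scene","side"):
    p,d=eyes.camera(n); P=cloud(n,d)
    q=P[(d>0)&(P[...,0]>.45)&(P[...,0]<.75)&(P[...,1]<.33)&(P[...,1]>.05)&(P[...,2]>.195)&(P[...,2]<.225)]
    x=(q[:,:2]-[.5356,.178])@[[.9888,-.1495],[.1495,.9888]]; x=x[(abs(x[:,1])<.03)&(x[:,0]<.15)]
    print(n,"tab",np.round(np.percentile(x,[5,50,95],axis=0),3).tolist())
    m=(d>0)&(np.linalg.norm(P[...,:2]-p_[:2],axis=-1)<.08)&(P[...,2]>.16)&(P[...,2]<.4); print("finger z",np.percentile(P[m][:,2],[0.5,2,5]))
E
```

```text
clock: 9.78
position: [0.4845, -0.2604, 0.2408]
ee_rot: [0.819, 0.574, 0.0, 0.0]
ft_force: [0.0, 1.1, 0.1]
grip_width: 0.996
grasp_force: 0.0
mid [ 0.48500375 -0.2555082 ] 0.24464892563634613 69.88299944312993 [0.10143329 0.10355084]
[[ 0.34   0.94   0.001]
 [ 0.94  -0.34   0.   ]
 [ 0.001  0.001 -1.   ]] [ 0.48447709 -0.26041874  0.24078803]
scene tab [[0.101, -0.02], [0.104, 0.001], [0.111, 0.019]]
finger z [0.29442626 0.29905248 0.30454526]
side tab [[0.103, -0.017], [0.105, 0.005], [0.112, 0.022]]
finger z [0.29474918 0.29904222 0.30501169]
```

```bash
python3 -m crank '[[[8.5,0,0,-4.1,0,0,0],[8.5,0,0,-4.1,0,0,0],[8.5,0,0,-4.1,0,0,0],[8.5,0,0,-4.1,0,0,0],[8.5,0,0,-4.1,0,0,0],[8.5,0,0,0,0,0,0],[1,0,0,0,0,0,0],[1,0,0,0,0,0,0],[1,0,0,0,0,0,0],[1,0,0,0,0,0,0],[1,0,0,0,0,0,0],[1,0,0,0,0,0,0]]]' 60
```

```text
clock: 11.42
position: [0.4839, -0.2612, 0.0365]
ee_rot: [0.819, 0.574, -0.0, 0.0]
ft_force: [-3.9, 2.3, 5.7]
grip_width: 0.169
grasp_force: 58.3
```

```bash
python3 -m crank '[[[1,0,0,1,0,0,0],[1,0,0,2,0,0,0],[1,0,0,3,0,0,0],[1,0,0,3,0,0,0],[1,0,0,3,0,0,0],[1,0,0,0,0,0,0],[1,0,0,0,0,0,0]]]'
python3 - <<'E'
from h import *
o=manip.get_obs(); p_=o["position"]
for n in("scene","side"):
    p,d=eyes.camera(n); cv2.imwrite(f"pics/lift_{n}.png",p[:,:,::-1]); P=cloud(n,d)
    r=(P[...,:2]-p_[:2]); v=np.array([.344,.939]); t=r@v; s=r@np.array([.939,-.344])
    for lo,hi in((.085,.118),(-.118,-.085)):
        m=(d>0)&(t>lo)&(t<hi)&(abs(s)<.03)&(P[...,2]>.17)&(P[...,2]<.26); print(n,lo,m.sum(),np.round(np.percentile(P[m][:,2],[5,50,95]),4) if m.sum() else 0, np.round(np.median(s[m]),3) if m.sum() else 0)
print(o["grip_width"],o["grasp_force"],p_)
E
```

```text
clock: 12.3
position: [0.4832, -0.2608, 0.1544]
ee_rot: [0.819, 0.574, -0.0, -0.001]
ft_force: [-0.8, -0.3, -5.0]
grip_width: 0.163
grasp_force: 58.8
scene 0.085 42 [0.2092 0.2183 0.2229] -0.005
scene -0.118 34 [0.2095 0.2175 0.2222] -0.004
side 0.085 35 [0.2092 0.2174 0.2221] -0.006
side -0.118 30 [0.2099 0.2164 0.2219] -0.004
0.1627103140028557 58.795870542526245 [ 0.48315956 -0.26078128  0.15435312]
```

```bash
python3 -m crank '[[[1,0,0,3,0,0,0],[1,0,0,4,0,0,0],[1,0,1.8,2,0,0,1],[1,-0.2,4,0,0,0,2.5],[1,-0.2,4.5,0,0,0,3],[1,-0.2,5,0,0,0,3.5],[1,-0.2,5,0,0,0,3.5],[1,-0.2,5,0,0,0,3.5],[1,-0.2,5,0,0,0,3.5],[1,-0.2,4.5,0,0,0,3],[1,-0.2,4,0,0,0,2.5],[1,-0.1,3,0,0,0,2],[1,0,1,0,0,0,0.5],[1,0,0,0,0,0,0],[1,0,0,0,0,0,0]]]'
cat > chk.py <<'E'
from h import *
o=manip.get_obs(); p_=o["position"]; e=R.from_quat(o["ee_rot"]).as_matrix()
U=np.array([[.9888,-.1495],[.1495,.9888]])
st=lambda X:(X[...,:2]-[.5356,.178])@U
print("tcp stand",st(p_),p_[2],"yaw",np.degrees(np.arctan2(e[1,0],e[0,0])))
zr=p_[2]+.0595
for n in("scene","side"):
    p,d=eyes.camera(n); P=cloud(n,d); S=st(P)
    for lo,hi in((.08,.12),(-.12,-.08)):
        m=(d>0)&(S[...,1]>lo)&(S[...,1]<hi)&(abs(S[...,0]+.07)<.03)&(abs(P[...,2]-zr)<.014)
        if m.sum()>5: print(n,lo,m.sum(),"z",np.round(np.percentile(P[m][:,2],[5,50,95]),4),"x",np.round(np.median(S[m][:,0]),4))
    m=(d>0)&(abs(S[...,0]+.07)<.03)&(abs(P[...,2]-zr)<.014)&(abs(S[...,1])<.2)
    print(n,"rod y range",np.round(np.percentile(S[m][:,1],[0,.5,99.5,100]),4))
E
python3 chk.py
```

```text
clock: 14.28
position: [0.4669, 0.1657, 0.2453]
ee_rot: [0.653, 0.757, -0.0, 0.0]
ft_force: [0.2, -0.4, -5.3]
grip_width: 0.164
grasp_force: 59.1
tcp stand [-0.06977069 -0.0018837 ] 0.24530847070526596 yaw 98.4428116997783
scene 0.08 65 z [0.3019 0.3093 0.3143] x -0.0757
scene -0.12 44 z [0.2977 0.3094 0.316 ] x -0.0765
scene rod y range [-0.1344 -0.1307  0.1256  0.1277]
side 0.08 50 z [0.3026 0.3105 0.3134] x -0.0741
side -0.12 9 z [0.2997 0.3051 0.3097] x -0.0775
side rod y range [-0.129  -0.1275  0.1275  0.1282]
```

```bash
python3 -m crank '[[[1,0,0.2,-3,0,0,0],[1,0,0,-3,0,0,0],[1,0,0,-3,0,0,0],[1,0,0,-2,0,0,0],[1,0,0,-1.5,0,0,0],[1,0,0,-1,0,0,0],[1,0,0,0,0,0,0]]]'
python3 chk.py
python3 - <<'E'
from h import *
p,d=eyes.camera("side"); q,_=eyes.camera("scene")
f=lambda i,s:cv2.resize(i,None,fx=s,fy=s,interpolation=cv2.INTER_CUBIC)[:,:,::-1]
cv2.imwrite("pics/low.png",np.hstack([f(p[180:310,195:325],3),f(q[160:290,195:325],3)]))
E
```

```text
clock: 15.25
position: [0.4668, 0.1687, 0.1105]
ee_rot: [0.653, 0.758, -0.0, -0.0]
ft_force: [0.2, 0.3, -5.4]
grip_width: 0.163
grasp_force: 59.0
tcp stand [-0.06943385  0.00111145] 0.11046371155267737 yaw 98.52858481839797
scene 0.08 66 z [0.167  0.1749 0.1801] x -0.0755
scene -0.12 44 z [0.1647 0.175  0.1792] x -0.0764
scene rod y range [-0.1298 -0.1275  0.1286  0.1297]
side 0.08 64 z [0.1584 0.1761 0.1806] x -0.0725
side -0.12 7 z [0.1582 0.1704 0.1774] x -0.0796
side rod y range [-0.1229 -0.1201  0.1309  0.1312]
```

View pics/low.png

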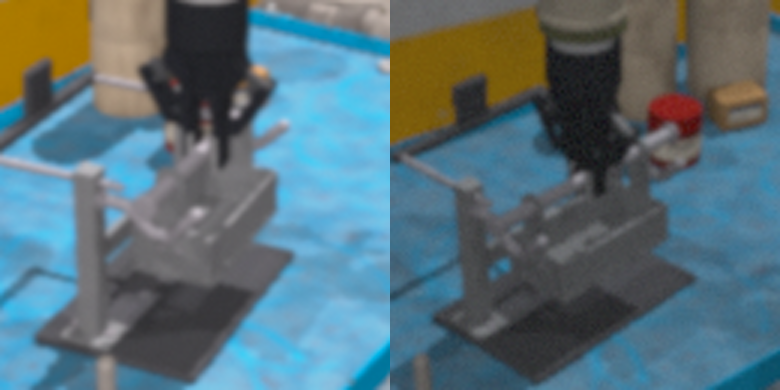

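The tote sits between the posts with its rod just above both hook mouths. The keeper is back, with its tab at (38,85) on the left and (470,95) on the right. Next I lower it the last 25 mm.

```bash
python3 -m crank '[[[1,0,0,-0.6,0,0,0],[1,0,0,-0.6,0,0,0],[1,0,0,-0.5,0,0,0],[1,0,0,-0.3,0,0,0],[1,0,0,-0.3,0,0,0],[1,0,0,0,0,0,0]]]'
python3 chk.py
```

```text
clock: 16.2
position: [0.4668, 0.1689, 0.0876]
ee_rot: [0.652, 0.758, -0.0, -0.0]
ft_force: [0.9, 0.2, -5.4]
grip_width: 0.163
grasp_force: 59.2
tcp stand [-0.0693741   0.00132785] 0.08756030743195944 yaw 98.54825576324455
scene 0.08 111 z [0.1371 0.1511 0.157 ] x -0.0748
scene -0.12 72 z [0.1359 0.1499 0.1566] x -0.0764
scene rod y range [-0.1297 -0.1271  0.1282  0.1287]
side 0.08 133 z [0.1354 0.1492 0.1564] x -0.0746
side -0.12 39 z [0.1339 0.1449 0.1561] x -0.0885
side rod y range [-0.1238 -0.1165  0.1311  0.1332]
```

Still carrying the full 5.4 N weight, so I'll go down a little more until the load comes off.

```bash
python3 -m crank '[[[1,0,0,-0.2,0,0,0],[1,0,0,0,0,0,0],[1,0,0,0,0,0,0]]]'; python3 -m crank '[[[1,0,0,-0.2,0,0,0],[1,0,0,0,0,0,0],[1,0,0,0,0,0,0]]]'
```

```text
clock: 16.68
position: [0.4672, 0.169, 0.0859]
ee_rot: [0.652, 0.758, 0.0, 0.0]
ft_force: [1.3, 0.5, -3.2]
grip_width: 0.165
grasp_force: 59.5
clock: 17.05
position: [0.4674, 0.169, 0.0854]
ee_rot: [0.653, 0.758, 0.0, 0.001]
ft_force: [-7.3, -3.4, 17.6]
grip_width: 0.164
grasp_force: 61.4
```

```bash
python3 -m crank '[[[1,0,0,0.1,0,0,0],[1,0,0,0,0,0,0],[1,0,0,0,0,0,0]]]' 20; python3 chk.py; python3 -m crank '[[[2,0,0,0,0,0,0],[3,0,0,0,0,0,0],[4,0,0,0,0,0,0],[5,0,0,0,0,0,0],[5,0,0,0,0,0,0],[5,0,0,0,0,0,0],[5,0,0,0,0,0,0]]]'
```

```text
clock: 17.42
position: [0.4673, 0.1691, 0.0855]
ee_rot: [0.653, 0.758, 0.0, 0.0]
ft_force: [-2.8, -0.9, 8.4]
grip_width: 0.168
grasp_force: 60.2
tcp stand [-0.06888922  0.00136474] 0.08554836441668141 yaw 98.5368511614243
scene 0.08 117 z [0.1341 0.1501 0.1548] x -0.0748
scene -0.12 77 z [0.1333 0.1482 0.1556] x -0.0762
scene rod y range [-0.1286 -0.1273  0.1288  0.1294]
side 0.08 144 z [0.1346 0.1485 0.1544] x -0.0734
side -0.12 36 z [0.134  0.1458 0.1559] x -0.088
side rod y range [-0.121  -0.1002  0.1306  0.1321]
clock: 18.4
position: [0.4669, 0.1689, 0.0847]
ee_rot: [0.652, 0.758, 0.0, 0.0]
ft_force: [-0.5, 0.5, -0.1]
grip_width: 0.585
grasp_force: 0.0
```

Released with no force on the hand. I'll lift straight up and check.

```bash
python3 -m crank '[[[5,0,0,1.5,0,0,0],[5,0,0,2.5,0,0,0],[5,0,0,4,0,0,0],[5,0,0,5,0,0,0],[5,0,0,5,0,0,0],[5,0,0,3,0,0,0],[5,0,0,0,0,0,0],[5,0,0,0,0,0,0],[5,0,0,0,0,0,0]]]'
sed 's/^zr=.*/zr=.145/' chk.py > chk2.py; python3 chk2.py
python3 - <<'E'
from h import *
p,d=eyes.camera("side"); q,_=eyes.camera("scene")
f=lambda i,s:cv2.resize(i,None,fx=s,fy=s,interpolation=cv2.INTER_CUBIC)[:,:,::-1]
cv2.imwrite("pics/end.png",np.hstack([f(p[180:340,195:325],3),f(q[160:320,195:325],3)]))
E
```

```text
clock: 19.52
position: [0.4664, 0.1687, 0.2939]
ee_rot: [0.652, 0.758, -0.001, -0.0]
ft_force: [0.0, -0.2, -0.5]
grip_width: 0.581
grasp_force: 0.0
tcp stand [-0.06979443  0.00117335] 0.29389311662009254 yaw 98.54632665656959
scene 0.08 113 z [0.1345 0.1498 0.1556] x -0.0747
scene -0.12 81 z [0.1333 0.1487 0.1559] x -0.0755
scene rod y range [-0.1282 -0.1277  0.129   0.1298]
side 0.08 149 z [0.1341 0.1484 0.1553] x -0.0741
side -0.12 88 z [0.1337 0.1491 0.1564] x -0.075
side rod y range [-0.1297 -0.1278  0.1303  0.1313]
```

View pics/end.png

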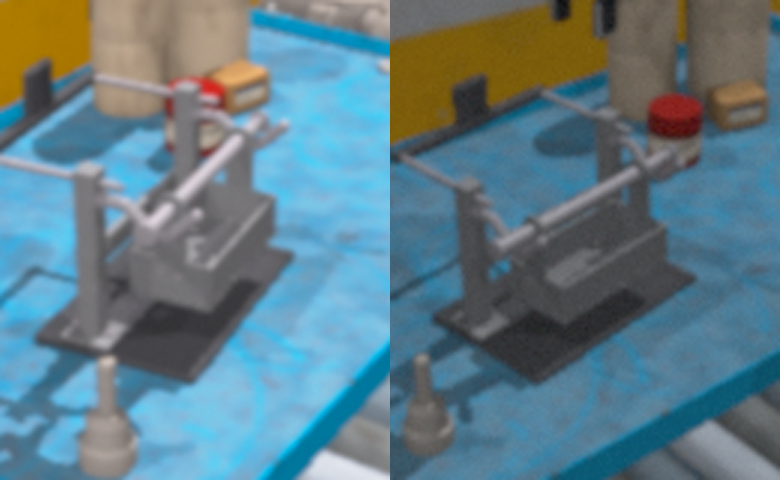

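The tote hangs level with both rod ends in the hooks, the keeper is back, the gripper is clear, and the tin, carton and gauge are standing.

```bash
python3 -c "
from workcell import job
print(job.hand_in())"
```

```text
the job is handed in; nothing more can be done
None
```

The job is handed in at about 20 s: the keeper is back at its stop, the tote hangs released with both rod ends in their hooks, and the tin, carton and gauge are still standing; the first push missed because the real fingertips sit about 42 mm short of the reported TCP, so I corrected every later move for that (the hand-in returned no verdict).

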